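Close up the lens chest against dust

ROBOT

A 6-joint arm with a two-finger parallel gripper is mounted at the origin on a cart in front of the work surface, level with it; the furniture and walls round the work are solid. World frame = base frame: x ahead of the robot, y to its left, z up, the work surface at z = 0. Lengths are in m, angles in rad, forces in N, time in s.
With the tool pointing down it reaches from about 0.35 to 0.85 m from the base axis. Payload 8.1 kg.
Tool frame: the origin (TCP) lies at the centre of the arm's flange, where the gripper is bolted on; the fingertips stand 186 mm ahead of it and the grasp point (between the pads) lies 167 mm ahead of it (robot.grasp_offset is the distance from the TCP to the grasp point, in m); z points along the fingers, y is the line along which they close (so a half turn about z gives the same grasp; the last joint's range is limited). The gripper opens to 93 mm and grips with 3 to 60 N. Pads are 15 mm wide; open, the fingers measure 128 mm over their backs; the gripper's body (75 mm by 188 mm) begins 65 mm behind the grasp point.
Start: joints at [-1.222, 0.13, 1.488, -0, 1.523, -0.085], TCP at [0.252, -0.544, 0.405] pointing down, gripper open.
Joint ranges: [-2.96, 2.96], [-0.89, 2.26], [0.02, 2.5], [-1.34, 4.48], [0, 2.73], [-2.66, 2.66]. Speed limits (rad/s): [2.39, 2.39, 2.79, 3.14, 3.14, 3.14].

INTERFACE

Orientations are given as a rotation vector (axis times angle).
In Python, from plant import robot gives the robot as it stands.
- The arm moves only by the tool drive_tool, never from a script. Its argument "moves" is one flat list of numbers, 7 for each row, row after row: the finger opening in mm, from 0 to 93, then the shift along the tool's x, y, z in mm, then the turn, a rotation vector about the tool's x, y, z in degrees. A call has 1 to 8 rows; each row shifts and turns the commanded pose from where the row before left it, along the tool's axes as they then stand; what a row does not reach is not made up. A row lasts 1/10 s, in which the tool goes at most 50 mm and 8.59 degrees, less where a joint would pass 70% of its speed; a pose out of reach is approached as far as the arm can. A call is refused whole if a number of a shift passes 50 or a number of a turn 8.59, either way. A call with a gripper value outside its range is refused whole. The fingers move at their own pace and stop on an object; "grip_force" is the grip in N (left out, the last holds). Time passes only in rows, so rows that do not move let the fingers close. It gives the time, the measured TCP pose, the force, the opening and the grip force at its end, in the units of the state.
- robot.read_state(): the state, without advancing time (a new reading comes with each control period).
- robot.read_camera(name): name is "side" or "top" or "wrist"; returns a dict with "color" (480x640x3 uint8, red, green, blue), "depth" (480x640 float32, m along the optical axis (not along the pixel's ray), 0 where there is no reading), "mtx" (3x3 intrinsics, pixels), "R" (3x3) and "t" (3): a world point X has camera coordinates R X + t. Camera axes: x right, y down, z forward; pixel columns grow to the right and rows downward; lengths in m; the calibration is good to about 2 mm. A picture is of the moment at which its call begins.
- robot.close_job(): hands the job in; it is judged then, once.
The state is a dict: "t": time; "q": joint angles; "dq": joint speeds; "joint_torque": joint torques, N m; "tool_pos": TCP position; "orientation": TCP orientation; "force": force on the tool from outside, world axes, zero at the start; "wrist_torque": the same for the moment, N m; "opening": finger opening in m; "gripper_force": force on a finger pad.
Only numpy, scipy, OpenCV 4.12 (cv2) and the standard library are available. Lean on these libraries where they do the work, as an engineer would, in place of code of your own. Each camera call takes 0.05 s, during which the arm holds its last target. There are 200 camera calls.

TASK

Close up the small lens chest so that no dust gets in: with the fingertips, gently push both of its open drawers fully home first, and then push the lid over and down until it is fully closed. Nothing is to be gripped or picked up, nothing slammed, and the things standing about the chest stay where they are.

Things in the scene. Friction and masses are not known exactly. Their poses are not given: they have to be found in the camera images.
- lens_chest: Low grey metal chest fixed to the bench, 110 deep (x) x 210 wide (y) x 86 mm high with lid shut. Origin: centre of its underside, on the bench. x points from front to back, away from the robot (turned at most 15 degrees), y to its left, z up. Two drawers side by side in front; above them an open compartment (walls 80 mm high) under the lid, with two flat dust caps in it.
- drawer_left (a joint): How far the left (+y) drawer stands out towards the chest's front, m: 0 fully home, 0.07 the most. Starts 0.03 to 0.065 out, slides stiffly (about 1.5 N) and stays where it is left. The lens barrel in its foam is fixed and lies below its rim.
- drawer_right (a joint): The same for the right (-y) drawer.
- drawer_left_face (a point): Centre of the outer face of the left drawer's front, 32 mm above the bench. The front is a flat white plate 102 wide x 48 high x 8 mm thick (8 to 56 mm above the bench), no handle, a flat label plate and dark notch. Fully home this point lies at (-0.063, 0.052, 0.032) m in the chest's frame, with the plate 8 mm proud of the chest. Axes as the chest's.
- drawer_right_face (a point): The same for the right drawer; fully home at (-0.063, -0.052, 0.032) m in the chest's frame.
- lid (a joint): Opening angle of the lid, rad: 0 fully closed, 1.57 upright. Starts 1.3 to 1.6 open, 1.75 at most. Its stiff hinge (0.16 N m, some 2 N near the free edge) keeps it at any angle: it does not fall, so it must be pushed all the way down.
- lid_hinge (a point): Middle of the lid's hinge axis, along the top back edge of the chest: at (0.055, 0, 0.083) m in the chest's frame. The axis is the chest's y. At angle a, a point of the lid at distance r from the hinge lies r cos(a) in front of it and r sin(a) above it.
- lid_edge (a point): Middle of the lid's free (front) edge on its outer (upper) face, 115 mm from the hinge. The lid is a flat grey plate 115 x 212 x 6 mm, mid-plane through the hinge axis, with a 10 mm lip under the free edge. Open, its outer face looks away from the robot; shut, that face is 86 mm above the bench. The point's z axis is its normal.
- loose_lens: Bystander: black lens barrel, 53 mm across, 34 mm high, standing on the bench. Origin: centre of its underside.
- loupe: Bystander: black waisted loupe, 36 mm across, 36 mm high, standing on the bench. Origin: centre of its underside.
- tape_roll: Bystander: roll of cream tape, 66 mm across, 24 mm high, lying flat on the bench. Origin: centre of its underside.
- cap_a: Bystander: flat black dust cap, 52 mm across, 8 mm thick, lying in the left half of the chest's top compartment, 58 mm above the bench; it stays in the chest. Origin: centre of its underside.
- cap_b: The same kind of cap, right of the first one in the compartment.

How it is judged:
By the outcome, as a careful person would: the job done as asked, in the order asked, and still so for the second after the job is handed in, with the robot touching nothing.
It also fails if it takes over 58 s, if anything falls off the work surface, if the arm or the gripper's body presses on something with over 40 N, if the wrist force passes 120 N, or if a joint passes its speed limit or range.

## Working session

There is one attempt and no reset: what is moved stays moved. The work goes in short steps, Python scripts to look and compute and a tool call to move; the robot and the scene stay as the last step left them, time stands still between calls to the robot, and variables do not carry over. Pictures are saved under pics/ and viewed, at most 10 in all, crops included, and the job is handed in when it is done.

Besides the shell and the picture viewer there is one more tool, called after ">>>" by a JSON object that holds its "fn" and its "kwargs", one argument or row to a line. drive_tool: Moves the arm, as the interface text tells. Its arguments: {"type":"object","properties":{"moves":{"type":"array","items":{"type":"number"}},"grip_force":{"type":"number"}},"required":["moves"]}

```bash
mkdir -p pics; ls
python3 - <<'E'
from plant import robot
import cv2,numpy as np
for n in("top","side"):
    c=robot.read_camera(n); np.savez(f"{n}.npz",**c)
    cv2.imwrite(f"pics/{n}0.png",c["color"][:,:,::-1])
    print(n,c["mtx"].tolist(),c["R"].round(3).tolist(),c["t"].round(3).tolist())
s=robot.read_state();print(s)
E
```

```text
pics
top [[570.1704914411284, 0.0, 319.43429680464766], [0.0, 570.1704914411284, 238.52509877973102], [0.0, 0.0, 1.0]] [[-0.019, -1.0, 0.007], [-0.987, 0.017, -0.16], [0.159, -0.01, -0.987]] [0.115, 0.55, 1.087]
side [[468.10792380410226, 0.0, 318.1275898558704], [0.0, 468.10792380410226, 237.2792283987473], [0.0, 0.0, 1.0]] [[-0.992, -0.126, 0.019], [-0.092, 0.602, -0.793], [0.088, -0.788, -0.609]] [0.542, 0.037, 0.927]
{'t': 0.1, 'q': array([-1.22239329e+00,  1.31082354e-01,  1.48916958e+00,  4.85791996e-05,
        1.52298642e+00, -8.54495069e-02]), 'dq': array([ 0.00041274, -0.00215074, -0.00190268, -0.00134006,  0.00124055,
        0.00117226]), 'joint_torque': array([ 1.32814694e-03, -5.61340714e+01, -4.93095267e+01,  7.71130621e-02,
        2.90873641e-02, -1.40573125e-04]), 'tool_pos': array([ 0.25215406, -0.5442198 ,  0.40379449]), 'orientation': array([-3.06636639e+00, -6.75805560e-01,  2.63201617e-04]), 'force': array([-0.56726101, -0.21051569,  0.29568113]), 'wrist_torque': array([-0.02122575,  0.01300178,  0.02820234]), 'gripper_force': 0.0, 'opening': 0.09312463553081755}
```

View pics/top0.png

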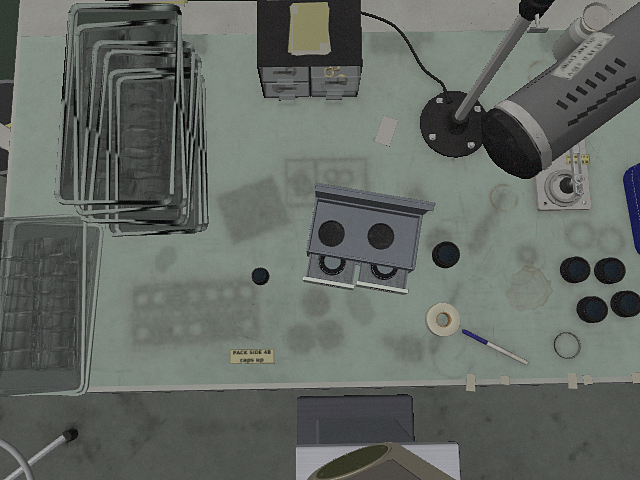

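View pics/side0.png

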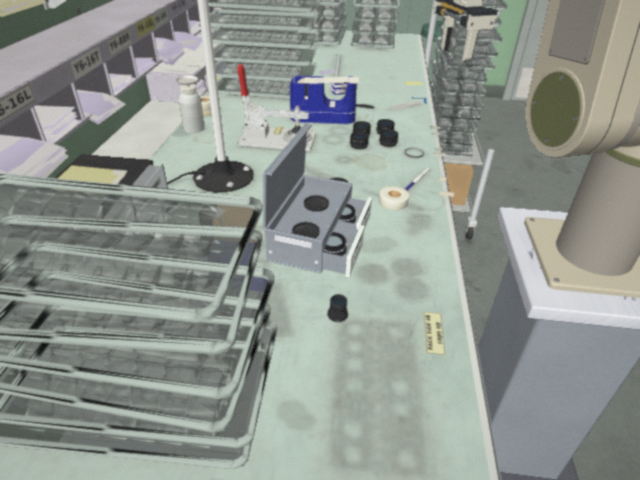

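The top view shows the chest at about (365,235), the two white drawer fronts along (304,280)–(407,291), and the lid upright behind at (318,187)–(433,208). The loupe is at (260,276), the loose lens at (446,254) and the tape at (443,319). The side view shows the lid nearly upright. Next I measure these.

```bash
cat > h.py <<'E'
import numpy as np,cv2
def pts(c):
    v,u=np.mgrid[:480,:640]; d=c["depth"]; K=c["mtx"]
    P=np.stack([(u-K[0,2])/K[0,0]*d,(v-K[1,2])/K[1,1]*d,d],-1)
    return (P-c["t"])@c["R"]
def ray(c,u,v,z):
    K=c["mtx"];d=c["R"].T@np.array([(u-K[0,2])/K[0,0],(v-K[1,2])/K[1,1],1]);o=-c["R"].T@c["t"]
    return o+d*(z-o[2])/d[2]
E
python3 - <<'E'
from h import *
c=dict(np.load("top.npz"));P=pts(c);x,y,z=P[...,0],P[...,1],P[...,2]
C=c["color"].astype(int)
roi=np.zeros((480,640),bool);roi[170:305,290:440]=1
w=roi&(C.min(2)>185)&(np.arange(480)[:,None]>265)
n,l,st,_=cv2.connectedComponentsWithStats(w.astype(np.uint8))
for i in range(1,n):
    if st[i,4]<30: continue
    m=l==i; v,u=np.where(m)
    print("white",st[i], 'z',np.percentile(z[m],[5,50,95]).round(3))
    # top face pixels: left/right ends
    for s in(u.min()+2,u.max()-2): 
        vv=v[u==s]; print(' ',s,vv.min(),vv.max(),ray(c,s,vv.min(),.056).round(4),ray(c,s,vv.max(),.056).round(4),P[vv.min(),s].round(3))
m=roi&(z>.072)&(z<.09)&(c["depth"]>0)
print("rim",m.sum(),cv2.minAreaRect(P[m][:,:2].astype(np.float32)))
m=roi&(z>.11)&(c["depth"]>0)
Q=P[m];print("lid",m.sum(),cv2.minAreaRect(Q[:,:2].astype(np.float32)),np.percentile(Q[:,2],[1,50,99]))
# lid plane from high points
mu=Q.mean(0);print('nrm',np.linalg.svd(Q-mu,full_matrices=False)[2][2],mu)
for k,(u,v) in dict(lens=(446,254),loupe=(260,276),tape=(443,319)).items(): print(k,ray(c,u,v,.03).round(3))
cv2.imwrite("pics/crop.png",cv2.resize(c["color"][170:305,290:440,::-1],None,fx=5,fy=4.4,interpolation=cv2.INTER_CUBIC))
E
```

```text
rim 910 ((0.5564921498298645, 0.018406368792057037), (0.21068303287029266, 0.10925374925136566), 78.96729278564453)
lid 1385 ((0.5999425649642944, 0.009944446384906769), (0.21051540970802307, 0.01622464507818222), 79.28024291992188) [0.11150209 0.19487356 0.19950685]
nrm [-0.97810509  0.18777289 -0.08973172] [0.60121439 0.00966456 0.17823968]
lens [ 0.518 -0.148  0.03 ]
loupe [0.481 0.224 0.03 ]
tape [ 0.39  -0.135  0.03 ]
```

View pics/crop.png

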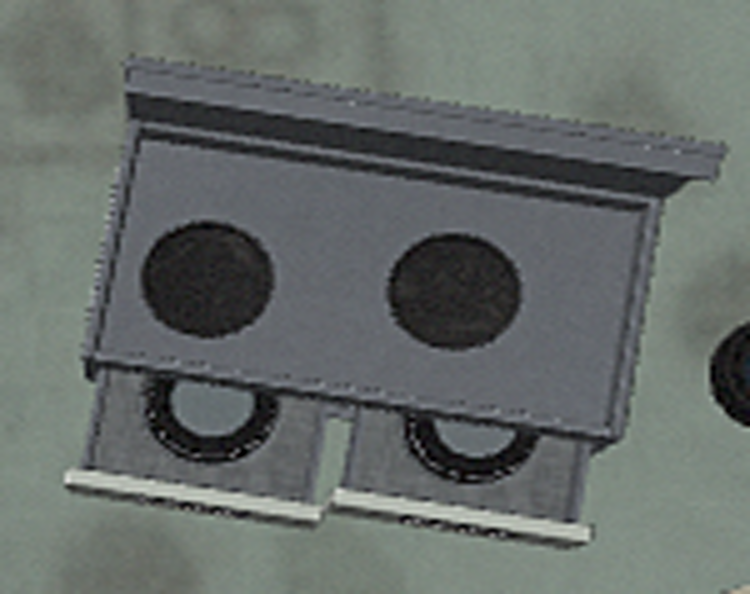

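```bash
cat >> h.py <<'E'
from scipy.spatial.transform import Rotation as Rn
YAW=np.deg2rad(-11.0);C0=np.array([.5565,.0184,0])
RC=Rn.from_euler('z',YAW).as_matrix()
def chest(p): return (np.asarray(p)-C0)@RC
def tip(s):
    R=Rn.from_rotvec(s["orientation"]).as_matrix(); return chest(s["tool_pos"]+R[:,2]*.186),R
def show():
    from plant import robot
    s=robot.read_state();t,R=tip(s)
    print('t',round(s["t"],2),'tip chest mm',(t*1000).round(1),'yaw vs chest deg',round(np.rad2deg(np.arctan2(R[1,0],R[0,0])-YAW),2),'tilt',R[:,2].round(3),'F',s["force"].round(1),'open',round(s["opening"],4),'q',s["q"].round(2))
E
python3 - <<'E'
from h import *
c=dict(np.load("top.npz"));P=pts(c);x,y,z=P[...,0],P[...,1],P[...,2]
for nm,q in dict(L=[(66,473),(322,510),(66,487),(320,523)],R=[(336,490),(590,528),(336,502),(588,540)]).items():
    print(nm,[(chest(ray(c,290+a/5,170+b/4.4,.056))*1000).round(1)[:2].tolist() for a,b in q])
print('lamp',P[[90,150,60],[570,520,500]].round(2))
Q=P[(c["depth"]>0)&(z>.1)]; 
r=(abs(Q[:,1])<.3)&(Q[:,0]<.8); Q=Q[r]; q=chest(Q); q=q[(q[:,0]>.08)|(q[:,0]<-.08)|(abs(q[:,1])>.12)]
print(len(q),q.min(0),q.max(0)) if len(q) else print('clear')
show()
E
```

```text
L [[-103.6, 101.2], [-102.5, 0.8], [-109.7, 100.2], [-108.3, 0.6]]
R [[-92.9, -3.1], [-92.4, -102.7], [-98.1, -4.0], [-97.7, -102.7]]
lamp [[ 0.61 -0.15  0.61]
 [ 0.55 -0.1   0.6 ]
 [ 0.79 -0.19  0.31]]
16372 [-0.40602864 -0.23611323  0.10082252] [0.27644332 0.03617974 0.62323451]
t 0.1 tip chest mm [-191.6 -610.1  217.8] yaw vs chest deg 35.86 tilt [-0.001  0.002 -1.   ] F [-0.6 -0.2  0.3] open 0.0931 q [-1.22  0.13  1.49  0.    1.52 -0.09]
```

Run:
```python
from h import *
c=dict(np.load("top.npz"));P=pts(c);z=P[...,2]
m=(c["depth"]>0)&(z>.2); m[:, :380]=0; m[250:]=0
Q=P[m]
for a in np.arange(.2,.9,.1):
    q=Q[(Q[:,2]>=a)&(Q[:,2]<a+.1)]
    if len(q): print(round(a,1),len(q),q.min(0).round(2),q.max(0).round(2))
q=Q[Q[:,2]>.45]
for a in np.arange(.45,.95,.05):
    s=q[(q[:,0]>=a)&(q[:,0]<a+.05)]
    if len(s): print('x',round(a,2),'y',s[:,1].min().round(3),s[:,1].max().round(3),'z',s[:,2].min().round(3),s[:,2].max().round(3))
Q=P[(c["depth"]>0)&(z>.1)&(P[...,0]<.45)&(P[...,0]>.1)]; print(len(Q),Q.min(0) if len(Q) else '',Q.max(0) if len(Q) else '')
```

```text
0.2 387 [ 0.58 -0.19  0.2 ] [ 0.81 -0.    0.3 ]
0.3 537 [ 0.79 -0.2   0.3 ] [ 0.81 -0.17  0.4 ]
0.4 879 [ 0.76 -0.2   0.4 ] [ 0.81 -0.17  0.5 ]
0.5 4990 [ 0.53 -0.24  0.53] [ 0.72 -0.07  0.6 ]
0.6 9046 [ 0.55 -0.23  0.6 ] [ 0.71 -0.08  0.62]
x 0.5 y -0.146 -0.089 z 0.541 0.599
x 0.55 y -0.217 -0.07 z 0.532 0.614
x 0.6 y -0.233 -0.071 z 0.558 0.623
x 0.65 y -0.229 -0.142 z 0.574 0.622
x 0.7 y -0.238 -0.216 z 0.587 0.609
x 0.75 y -0.2 -0.167 z 0.45 0.495
x 0.8 y -0.17 -0.168 z 0.451 0.464
4522 [ 0.16483467 -0.02254638  0.1000089 ] [0.44781103 0.68613269 0.54909172]
```

The left drawer is about 47 mm out, the right about 35 mm, and the lid is near 85° open. A lamp head hangs at z ≈ 0.53–0.62 with y < -0.07, so I'll push the lid on its left half. First I align the tool with the chest, close the fingers and travel.

>>> {"fn": "drive_tool", "kwargs": {
  "moves": [0, 0, 0, 0, 0, 0, 7.17, 0, 0, 0, 0, 0, 0, 7.17, 0, 0, 0, 0, 0, 0, 7.17, 0, 0, 0, 0, 0, 0, 7.17, 0, 0, 0, 0, 0, 0, 7.17, 0, 50, 0, 0, 0, 0, 0, 0, 0, -40, 0, 0, 0, 0, 0, 0, -45, 0, 0, 0, 0]
}}

```text
t: 0.9
tool_pos: [0.3184, -0.4707, 0.4007]
orientation: [-3.122, 0.301, 0.006]
force: [0.3, -0.3, 0.5]
opening: 0.0336
gripper_force: 0.0
```

>>> {"fn": "drive_tool", "kwargs": {
  "moves": [0, 0, -45, 0, 0, 0, 0, 0, 0, -45, 0, 0, 0, 0, 0, 0, -45, 0, 0, 0, 0, 0, 0, -45, 0, 0, 0, 0, 0, 0, -45, 0, 0, 0, 0, 0, 0, -45, 0, 0, 0, 0, 0, 0, -45, 0, 0, 0, 0, 0, 0, -45, 0, 0, 0, 0]
}}

```text
t: 1.7
tool_pos: [0.3859, -0.1154, 0.4045]
orientation: [-3.127, 0.302, -0.0]
force: [0.9, 0.9, -0.3]
opening: 0.0005
gripper_force: 0.0
```

```bash
python3 -c "from h import *;show()"
```

```text
t 1.7 tip chest mm [-141.9 -163.8  218.5] yaw vs chest deg -0.02 tilt [ 0.  0. -1.] F [ 0.9  0.9 -0.3] open 0.0005 q [-0.42 -0.43  1.99  0.    1.58  1.35]
```

>>> {"fn": "drive_tool", "kwargs": {
  "moves": [0, 0, -42, 0, 0, 0, 0, 0, 0, -42, 0, 0, 0, 0, 0, 0, -42, 0, 0, 0, 0, 0, 0, -42, 0, 0, 0, 0, 0, 0, -38, 0, 0, 0, 0, 0, 0, 0, 40, 0, 0, 0, 0, 0, 0, 40, 0, 0, 0, 0, 0, 0, 40, 0, 0, 0]
}}

```text
t: 2.5
tool_pos: [0.4252, 0.0857, 0.2834]
orientation: [-3.127, 0.299, -0.001]
force: [0.4, -0.8, -1.5]
opening: 0.0003
gripper_force: 0.0
```

>>> {"fn": "drive_tool", "kwargs": {
  "moves": [0, 0, 0, 40, 0, 0, 0, 0, 0, 0, 30, 0, 0, 0, 0, 0, 0, 0, 0, 0, 0, 0, 0, 0, 0, 0, 0, 0]
}}

```text
t: 2.9
tool_pos: [0.4252, 0.0851, 0.2148]
orientation: [3.127, -0.301, -0.003]
force: [-0.4, 0.1, 0.4]
opening: 0.0008
gripper_force: 0.0
```

```bash
python3 -c "
from h import *;show()
from plant import robot
for n in ('top','side'):
  c=robot.read_camera(n);np.savez(n+'1.npz',**c)
  I=c['color'][180:310,270:450] if n=='top' else c['color'][100:280,240:440]
  cv2.imwrite('pics/%s1.png'%n,cv2.resize(I[:,:,::-1],None,fx=4,fy=3.3 if n=='side' else 4))"
```

```text
t 2.9 tip chest mm [-141.9   40.3   28.8] yaw vs chest deg 0.0 tilt [-0.002 -0.    -1.   ] F [-0.4  0.1  0.4] open 0.0008 q [ 0.08 -0.14  2.12  0.    1.16  1.84]
```

View pics/side1.png

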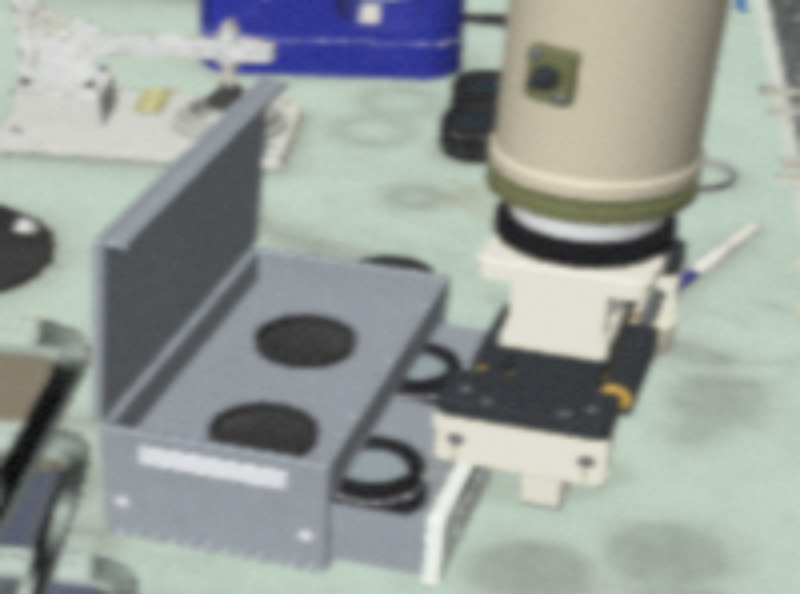

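The side view shows the closed fingertips in front of the left drawer, clear of everything, with the gripper body above the rim. I centre on the drawer and push slowly.

>>> {"fn": "drive_tool", "kwargs": {
  "moves": [0, 6, -12, 5, 0, 0, 0, 0, 6, 0, 0, 0, 0, 0, 0, 5, 0, 0, 0, 0, 0, 0, 5, 0, 0, 0, 0, 0, 0, 5, 0, 0, 0, 0, 0, 0, 5, 0, 0, 0, 0, 0, 0, 5, 0, 0, 0, 0, 0, 0, 5, 0, 0, 0, 0, 0]
}}

```text
t: 3.8
tool_pos: [0.4693, 0.0887, 0.2097]
orientation: [3.127, -0.301, -0.001]
force: [-1.5, -0.3, 1.7]
opening: 0.0003
gripper_force: 0.8
```

>>> {"fn": "drive_tool", "kwargs": {
  "moves": [0, 5, 0, 0, 0, 0, 0, 0, 5, 0, 0, 0, 0, 0, 0, 4, 0, 0, 0, 0, 0, 0, 3, 0, 0, 0, 0, 0, 0, 3, 0, 0, 0, 0, 0, 0, 2, 0, 0, 0, 0, 0, 0, 2, 0, 0, 0, 0, 0, 0, 0, 0, 0, 0, 0, 0]
}}

```text
t: 4.6
tool_pos: [0.4928, 0.0843, 0.2097]
orientation: [-3.127, 0.301, -0.0]
force: [-0.4, 0.2, -0.2]
opening: 0.0006
gripper_force: 0.1
```

```bash
python3 -c "
from h import *;show()"
```

```text
t 4.6 tip chest mm [-75.1  52.5  23.7] yaw vs chest deg 0.0 tilt [ 0.  0. -1.] F [-0.4  0.2 -0.2] open 0.0006 q [0.07 0.05 1.95 0.   1.14 1.83]
```

>>> {"fn": "drive_tool", "kwargs": {
  "moves": [0, 1, 0, 0, 0, 0, 0, 0, 1, 0, 0, 0, 0, 0, 0, 1, 0, 0, 0, 0, 0, 0, 0, 0, 0, 0, 0, 0]
}}

```text
t: 5.0
tool_pos: [0.4956, 0.0837, 0.2097]
orientation: [-3.127, 0.301, -0.0]
force: [-0.7, -0.1, -0.2]
opening: 0.0003
gripper_force: 0.4
```

>>> {"fn": "drive_tool", "kwargs": {
  "moves": [0, 1, 0, 0, 0, 0, 0, 0, 0, 0, 0, 0, 0, 0, 0, 0, 0, 0, 0, 0, 0]
}}

```text
t: 5.3
tool_pos: [0.4965, 0.0835, 0.2098]
orientation: [-3.127, 0.301, -0.0]
force: [-0.2, 0.0, -0.6]
opening: 0.0005
gripper_force: 0.4
```

>>> {"fn": "drive_tool", "kwargs": {
  "moves": [0, 1, 0, 0, 0, 0, 0, 0, 0, 0, 0, 0, 0, 0, 0, 0, 0, 0, 0, 0, 0]
}}

```text
t: 5.6
tool_pos: [0.4969, 0.0835, 0.2097]
orientation: [-3.127, 0.301, 0.003]
force: [-6.6, 2.3, 4.6]
opening: 0.0005
gripper_force: 3.3
```

>>> {"fn": "drive_tool", "kwargs": {
  "moves": [0, -15, 0, 0, 0, 0, 0, 0, -35, 0, 0, 0, 0, 0, 0, 0, 35, 0, 0, 0, 0, 0, 0, 35, 0, 0, 0, 0, 0, 0, 34, 0, 0, 0, 0, 0, 0, 0, 0, 0, 0, 0, 0, 5, 0, 0, 0, 0, 0, 0, 5, 0, 0, 0, 0, 0]
}}

```text
t: 6.4
tool_pos: [0.439, -0.0107, 0.21]
orientation: [-3.127, 0.301, -0.001]
force: [-0.2, 0.8, 0.2]
opening: 0.0001
gripper_force: 0.0
```

```bash
python3 -c "
from h import *;show()"
```

```text
t 6.4 tip chest mm [-109.6  -50.9   24. ] yaw vs chest deg 0.01 tilt [ 0.001  0.    -1.   ] F [-0.2  0.8  0.2] open 0.0001 q [-0.14 -0.12  2.11  0.    1.15  1.62]
```

Need about 38 mm more, to tip x ≈ -71.

>>> {"fn": "drive_tool", "kwargs": {
  "moves": [0, 4, 0, 0, 0, 0, 0, 0, 5, 0, 0, 0, 0, 0, 0, 5, 0, 0, 0, 0, 0, 0, 5, 0, 0, 0, 0, 0, 0, 5, 0, 0, 0, 0, 0, 0, 4, 0, 0, 0, 0, 0, 0, 3, 0, 0, 0, 0, 0, 0, 2, 0, 0, 0, 0, 0]
}}

```text
t: 7.2
tool_pos: [0.4709, -0.0175, 0.2096]
orientation: [-3.127, 0.301, 0.0]
force: [-1.6, 1.7, -0.4]
opening: 0.0007
gripper_force: 0.8
```

>>> {"fn": "drive_tool", "kwargs": {
  "moves": [0, 1, 0, 0, 0, 0, 0, 0, 0, 0, 0, 0, 0, 0, 0, 0, 0, 0, 0, 0, 0]
}}

```text
t: 7.5
tool_pos: [0.4718, -0.0177, 0.2098]
orientation: [3.127, -0.301, 0.001]
force: [-0.3, 1.0, -0.2]
opening: 0.0005
gripper_force: 0.2
```

```bash
python3 -c "
from h import *;show()"
```

```text
t 7.5 tip chest mm [-76.2 -51.7  23.8] yaw vs chest deg -0.0 tilt [ 0. -0. -1.] F [-0.3  1.  -0.2] open 0.0005 q [-0.15 -0.02  2.02 -0.    1.14  1.62]
```

>>> {"fn": "drive_tool", "kwargs": {
  "moves": [0, 1, 0, 0, 0, 0, 0, 0, 1, 0, 0, 0, 0, 0, 0, 1, 0, 0, 0, 0, 0, 0, 1, 0, 0, 0, 0, 0, 0, 0, 0, 0, 0, 0, 0, 0, 0, 0, 0, 0, 0, 0]
}}

```text
t: 8.1
tool_pos: [0.4758, -0.0184, 0.2098]
orientation: [-3.127, 0.301, -0.001]
force: [0.2, -0.1, -0.2]
opening: 0.0002
gripper_force: 0.0
```

>>> {"fn": "drive_tool", "kwargs": {
  "moves": [0, 1, 0, 0, 0, 0, 0, 0, 0, 0, 0, 0, 0, 0, 0, 0, 0, 0, 0, 0, 0]
}}

```text
t: 8.4
tool_pos: [0.4767, -0.0185, 0.2098]
orientation: [-3.127, 0.301, -0.0]
force: [-0.6, -0.0, 0.7]
opening: 0.0005
gripper_force: 0.3
```

>>> {"fn": "drive_tool", "kwargs": {
  "moves": [0, 0.7, 0, 0, 0, 0, 0, 0, 0, 0, 0, 0, 0, 0, 0, 0, 0, 0, 0, 0, 0]
}}

```text
t: 8.7
tool_pos: [0.4772, -0.0186, 0.2097]
orientation: [-3.127, 0.301, 0.001]
force: [-2.8, 1.2, 2.9]
opening: 0.0005
gripper_force: 1.7
```

```bash
python3 -c "
from h import *;show()"
```

```text
t 8.7 tip chest mm [-70.9 -51.5  23.7] yaw vs chest deg 0.01 tilt [-0.  0. -1.] F [-2.8  1.2  2.9] open 0.0005 q [-0.15 -0.01  2.01  0.    1.14  1.62]
```

>>> {"fn": "drive_tool", "kwargs": {
  "moves": [0, 0.5, 0, 0, 0, 0, 0, 0, 0, 0, 0, 0, 0, 0]
}}

```text
t: 8.9
tool_pos: [0.4774, -0.0187, 0.2096]
orientation: [-3.127, 0.301, 0.003]
force: [-5.9, 1.6, 6.8]
opening: 0.0006
gripper_force: 3.3
```

>>> {"fn": "drive_tool", "kwargs": {
  "moves": [0, -15, 0, 0, 0, 0, 0, 0, -35, 0, 0, 0, 0, 0, 0, 0, -40, -20, 0, 0, 0, 0, 0, -40, -40, 0, 0, 0, 0, 0, -40, -40, 0, 0, 0, 0, 0, -12, -45, 0, 0, 0, 0, 0, 0, -45, 0, 0, 0, 0, 0, 0, -30, 0, 0, 0]
}}

```text
t: 9.7
tool_pos: [0.4525, 0.1119, 0.4243]
orientation: [-3.126, 0.299, -0.008]
force: [0.5, 0.2, 0.3]
opening: 0.0007
gripper_force: 0.0
```

```bash
python3 -c "
from h import *;show()
from plant import robot
for n in ('top','side'):
  c=robot.read_camera(n);np.savez(n+'2.npz',**c)
  I=c['color'][120:310,250:470] if n=='top' else c['color'][100:280,240:440]
  cv2.imwrite('pics/%s2.png'%n,cv2.resize(I[:,:,::-1],None,fx=2,fy=2))
a=cv2.imread('pics/top2.png');b=cv2.imread('pics/side2.png');b=cv2.copyMakeBorder(b,0,20,0,0,0);b=cv2.resize(b,(360,380));cv2.imwrite('pics/both2.png',np.hstack([a,b]))"
```

```text
t 9.7 tip chest mm [-119.    72.2  238.3] yaw vs chest deg 0.08 tilt [ 0.005  0.001 -1.   ] F [0.5 0.2 0.3] open 0.0007 q [ 0.13 -0.25  1.82 -0.    1.57  1.89]
```

View pics/both2.png

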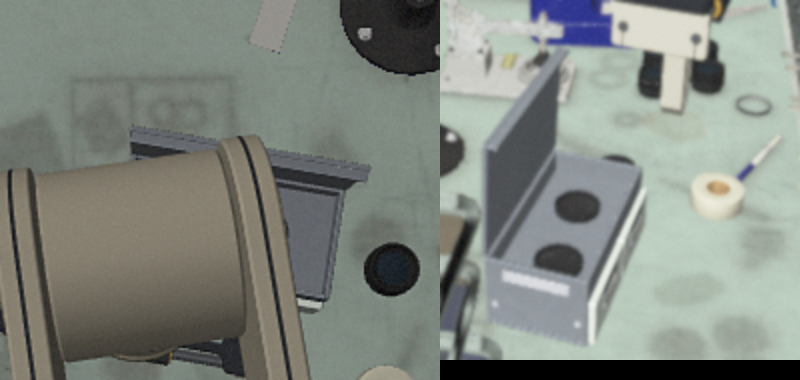

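Both drawers sit flush at the front, the bystanders haven't moved and the lid is still up. Next I check the arm's clearance to the lamp.

```bash
python3 -c "
from h import *
c=dict(np.load('top2.npz'));P=pts(c);c0=dict(np.load('top.npz'));D=(c0['depth']-c['depth']>.05)&(c['depth']>0)&(P[...,2]>.25)
Q=P[D]
for a in np.arange(.2,.65,.05):
  s=Q[(Q[:,0]>=a)&(Q[:,0]<a+.05)]
  if len(s): print(round(a,2),'y',np.percentile(s[:,1],[1,99]).round(3),'z',np.percentile(s[:,2],[2,50,98]).round(3))
"
```

```text
0.2 y [0.02 0.13] z [0.637 0.653 0.661]
0.25 y [0.023 0.151] z [0.575 0.658 0.663]
0.3 y [0.029 0.159] z [0.577 0.661 0.663]
0.35 y [0.035 0.166] z [0.577 0.662 0.664]
0.4 y [0.042 0.173] z [0.346 0.656 0.665]
0.45 y [0.049 0.177] z [0.632 0.657 0.664]
0.5 y [0.054 0.079] z [0.612 0.636 0.642]
```

>>> {"fn": "drive_tool", "kwargs": {
  "moves": [0, 40, 0, 0, 0, 0, 0, 0, 42, 0, 0, 0, 0, 0, 0, 42, 0, 0, 0, 0, 0, 0, 42, 0, 0, 0, 0, 0, 0, 40, 0, 0, 0, 0, 0, 0, 0, 0, 0, 0, 0, 0, 0, 0, 0, 0, 0, 0, 0]
}}

```text
t: 10.5
tool_pos: [0.6548, 0.0715, 0.4176]
orientation: [3.127, -0.302, -0.006]
force: [-0.6, -0.1, -0.5]
opening: 0.0003
gripper_force: 0.0
```

```bash
python3 -c "
from h import *;show()
from plant import robot
c=robot.read_camera('side')
cv2.imwrite('pics/side3.png',cv2.resize(c['color'][60:290,220:450,::-1],None,fx=2.5,fy=2.5))"
```

```text
t 10.5 tip chest mm [ 85.7  70.7 231.6] yaw vs chest deg -0.04 tilt [-0.004 -0.    -1.   ] F [-0.6 -0.1 -0.5] open 0.0003 q [0.03 0.29 1.29 0.   1.57 1.79]
```

View pics/side3.png

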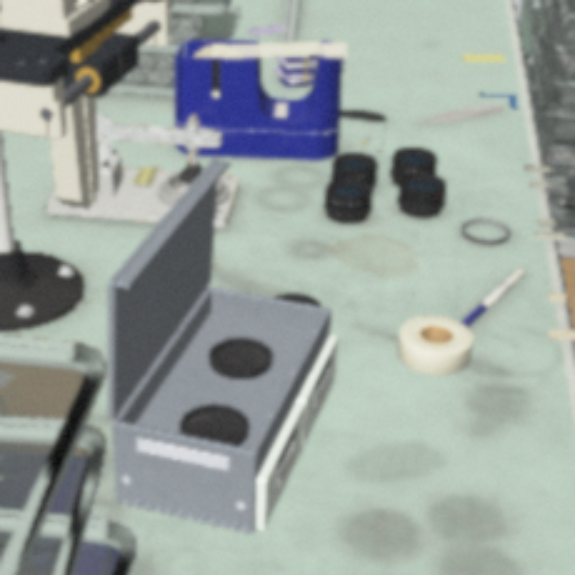

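The closed fingertips at (75,195) are above and behind the lid. I lower them behind it and approach.

>>> {"fn": "drive_tool", "kwargs": {
  "moves": [0, 0, 0, 27, 0, 0, 0, 0, 0, 0, 27, 0, 0, 0, 0, -6, 0, 0, 0, 0, 0, 0, -6, 0, 0, 0, 0, 0, 0, -6, 0, 0, 0, 0, 0, 0, -5, 0, 0, 0, 0, 0, 0, -3, 0, 0, 0, 0, 0, 0, 0, 0, 0, 0, 0, 0]
}}

```text
t: 11.35
tool_pos: [0.6287, 0.077, 0.3678]
orientation: [-3.127, 0.301, -0.003]
force: [0.3, 1.3, 0.1]
opening: 0.0004
gripper_force: 0.1
```

```bash
python3 -c "
from h import *;show()"
```

```text
t 11.35 tip chest mm [ 60.1  71.4 181.8] yaw vs chest deg 0.02 tilt [ 0.002  0.    -1.   ] F [0.3 1.3 0.1] open 0.0004 q [0.04 0.24 1.44 0.   1.47 1.8 ]
```

>>> {"fn": "drive_tool", "kwargs": {
  "moves": [0, -5, 0, 2, 0, 0, 0, 0, -5, 0, 2, 0, 0, 0, 0, -5, 0, 1, 0, 0, 0, 0, -4.5, 0, 1, 0, 0, 0, 0, -5, 0, 1.5, 0, 0, 0, 0, -5, 0, 1.7, 0, 0, 0, 0, -5.5, 0, 2, 0, 0, 0, 0, 0, 0, 0, 0, 0, 0]
}}

```text
t: 12.15
tool_pos: [0.5937, 0.0837, 0.3546]
orientation: [3.127, -0.301, -0.002]
force: [-0.3, -0.9, 0.6]
opening: 0.0002
gripper_force: 0.0
```

```bash
python3 -c "
from h import *;show()
from plant import robot
c=robot.read_camera('side')
cv2.imwrite('pics/side4.png',cv2.resize(c['color'][60:290,220:450,::-1],None,fx=2.5,fy=2.5))"
```

```text
t 12.15 tip chest mm [ 23.8  71.2 168.6] yaw vs chest deg 0.02 tilt [-0.001  0.    -1.   ] F [-0.3 -0.9  0.6] open 0.0002 q [0.05 0.16 1.55 0.   1.44 1.82]
```

View pics/side4.png

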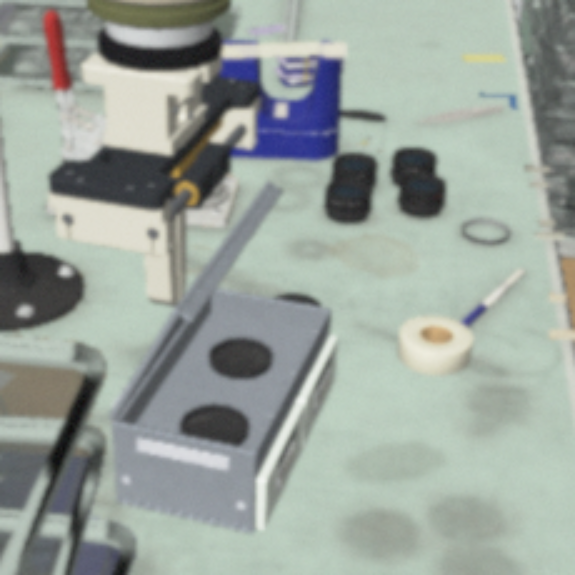

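The lid is at about 64° and following the fingertips. I continue along the arc.

>>> {"fn": "drive_tool", "kwargs": {
  "moves": [0, -4.4, 0, 2, 0, 0, 0, 0, -4.4, 0, 2, 0, 0, 0, 0, -4.4, 0, 2.2, 0, 0, 0, 0, -4.4, 0, 3.2, 0, 0, 0, 0, -4.4, 0, 3.4, 0, 0, 0, 0, -4.4, 0, 3.6, 0, 0, 0, 0, -3.8, 0, 4, 0, 0, 0, 0, -3.7, 0, 4.1, 0, 0, 0]
}}

```text
t: 13.0
tool_pos: [0.5608, 0.0901, 0.3304]
orientation: [-3.127, 0.301, 0.0]
force: [1.2, -0.3, -0.1]
opening: 0.0008
gripper_force: 0.5
```

```bash
python3 -c "
from h import *;show()"
```

```text
t 13.0 tip chest mm [ -9.4  71.2 144.4] yaw vs chest deg 0.01 tilt [-0.  0. -1.] F [ 1.2 -0.3 -0.1] open 0.0008 q [0.07 0.09 1.67 0.   1.38 1.83]
```

>>> {"fn": "drive_tool", "kwargs": {
  "moves": [0, -3.6, 0, 4.3, 0, 0, 0, 0, -3.3, 0, 4.5, 0, 0, 0, 0, -3, 0, 4.6, 0, 0, 0, 0, -2.8, 0, 4.8, 0, 0, 0, 0, -1.8, 0, 3.8, 0, 0, 0, 0, -1.6, 0, 3.8, 0, 0, 0, 0, -1.5, 0, 3.8, 0, 0, 0, 0, -1.3, 0, 3.9, 0, 0, 0]
}}

```text
t: 13.8
tool_pos: [0.5426, 0.0937, 0.297]
orientation: [-3.127, 0.301, -0.0]
force: [0.0, -0.7, 1.0]
opening: 0.0009
gripper_force: 0.4
```

>>> {"fn": "drive_tool", "kwargs": {
  "moves": [0, -0.8, 0, 4, 0, 0, 0, 0, -0.8, 0, 4, 0, 0, 0, 0, -0.7, 0, 4, 0, 0, 0, 0, -0.5, 0, 3, 0, 0, 0, 0, -0.3, 0, 2, 0, 0, 0, 0, 0, 0, 2, 0, 0, 0, 0, 0, 0, 0, 0, 0, 0]
}}

```text
t: 14.5
tool_pos: [0.5395, 0.0942, 0.278]
orientation: [3.127, -0.301, -0.0]
force: [0.3, 1.1, 0.2]
opening: 0.0003
gripper_force: 0.0
```

```bash
python3 -c "
from h import *;show()"
```

```text
t 14.5 tip chest mm [-31.1  71.1  92. ] yaw vs chest deg 0.0 tilt [-0. -0. -1.] F [0.3 1.1 0.2] open 0.0003 q [ 0.08  0.09  1.77 -0.    1.28  1.84]
```

Tip is at z = 92, with 6 mm to go. I ease down and watch the force.

>>> {"fn": "drive_tool", "kwargs": {
  "moves": [0, 0, 0, 1.5, 0, 0, 0, 0, 0, 0, 1.5, 0, 0, 0, 0, 0, 0, 1.5, 0, 0, 0, 0, 0, 0, 0, 0, 0, 0, 0, 0, 0, 0, 0, 0, 0]
}}

```text
t: 15.0
tool_pos: [0.5396, 0.0942, 0.2737]
orientation: [3.127, -0.301, -0.0]
force: [0.4, -0.9, 0.6]
opening: 0.0004
gripper_force: 0.0
```

>>> {"fn": "drive_tool", "kwargs": {
  "moves": [0, 0, 0, 1, 0, 0, 0, 0, 0, 0, 0, 0, 0, 0, 0, 0, 0, 0, 0, 0, 0]
}}

```text
t: 15.3
tool_pos: [0.5396, 0.0942, 0.2727]
orientation: [3.127, -0.301, -0.0]
force: [-0.2, -0.2, -0.7]
opening: 0.0003
gripper_force: 0.0
```

>>> {"fn": "drive_tool", "kwargs": {
  "moves": [0, 0, 0, 0.6, 0, 0, 0, 0, 0, 0, 0, 0, 0, 0, 0, 0, 0, 0, 0, 0, 0]
}}

```text
t: 15.6
tool_pos: [0.5396, 0.0942, 0.2724]
orientation: [-3.127, 0.301, -0.0]
force: [-2.0, -0.2, 3.7]
opening: 0.0007
gripper_force: 1.6
```

>>> {"fn": "drive_tool", "kwargs": {
  "moves": [0, 0, 0, 0.6, 0, 0, 0, 0, 0, 0, 0, 0, 0, 0, 0, 0, 0, 0, 0, 0, 0]
}}

```text
t: 15.9
tool_pos: [0.5396, 0.0942, 0.2723]
orientation: [3.127, -0.301, 0.0]
force: [-4.0, -0.4, 7.8]
opening: 0.0005
gripper_force: 4.0
```

>>> {"fn": "drive_tool", "kwargs": {
  "moves": [0, 0, 0, 0.4, 0, 0, 0, 0, 0, 0, 0, 0, 0, 0, 0, 0, 0, 0, 0, 0, 0]
}}

```text
t: 16.2
tool_pos: [0.5396, 0.0942, 0.2722]
orientation: [-3.127, 0.301, -0.0]
force: [-5.8, 0.2, 10.7]
opening: 0.0002
gripper_force: 5.4
```

The lid is on its stop: force rises to 11 N with no motion. I retreat straight up, then back, and check.

>>> {"fn": "drive_tool", "kwargs": {
  "moves": [0, 0, 0, -5, 0, 0, 0, 0, 0, 0, -25, 0, 0, 0, 0, 0, 0, -40, 0, 0, 0, 0, 0, 0, -40, 0, 0, 0, 0, -40, 0, -20, 0, 0, 0, 0, -40, -40, 0, 0, 0, 0, 0, -40, -45, 0, 0, 0, 0, 0, 0, -45, 0, 0, 0, 0]
}}

```text
t: 17.0
tool_pos: [0.4525, 0.2314, 0.4011]
orientation: [3.127, -0.301, -0.001]
force: [2.9, -0.9, -0.1]
opening: 0.0003
gripper_force: 0.0
```

>>> {"fn": "drive_tool", "kwargs": {
  "moves": [0, 0, -45, 0, 0, 0, 0, 0, 0, -45, 0, 0, 0, 0, 0, 0, -45, 0, 0, 0, 0, 0, 0, 0, 0, 0, 0, 0, 0, 0, 0, 0, 0, 0, 0]
}}

```text
t: 17.5
tool_pos: [0.481, 0.3638, 0.4001]
orientation: [3.126, -0.298, -0.002]
force: [-0.7, -0.7, 0.5]
opening: 0.0005
gripper_force: 0.0
```

```bash
python3 -c "
from h import *;show()
from plant import robot
c=robot.read_camera('top');s=robot.read_camera('side');P=pts(c);q=chest(P.reshape(-1,3)).reshape(P.shape)
m=(abs(q[...,0])<.045)&(abs(q[...,1])<.1)&(c['depth']>0)&(q[...,2]<.15);Q=q[m];print(m.sum(),'lid z',np.percentile(Q[:,2],[2,50,98]))
if m.sum()>50: print('slope',np.linalg.lstsq(np.c_[Q[:,:2],np.ones(len(Q))],Q[:,2],rcond=None)[0])
a=cv2.resize(c['color'][150:350,250:470],(440,400));b=cv2.resize(s['color'][130:330,260:440],(360,400))
cv2.imwrite('pics/end.png',np.hstack([a,b])[:,:,::-1])"
```

```text
t 17.5 tip chest mm [-140.2  324.4  214.1] yaw vs chest deg 0.11 tilt [-0.001 -0.001 -1.   ] F [-0.7 -0.7  0.5] open 0.0005 q [ 0.56  0.14  1.48 -0.    1.52  2.32]
4815 lid z [0.08069946 0.08491657 0.08901843]
slope [-0.00293895 -0.00012859  0.08492368]
```

View pics/end.png

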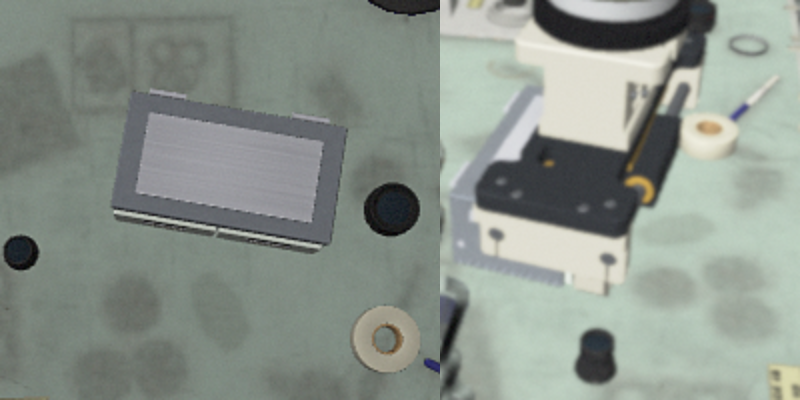

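The top view shows the lid flat (slope about 0, height about 85 mm). Both drawer fronts are flush and the loupe, lens and tape are where they were. I hand in.

```bash
python3 -c "
from plant import robot
print(robot.close_job())"
```

```text
the job is handed in; nothing more can be done
None
```

I pushed both drawers fully home and then closed the lid down onto its stop; contact force stayed at roughly 12 N or less. The loupe, lens and tape roll were not disturbed, and the job was handed in at about 17.5 s with the arm clear.

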